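# Move the samples round to their next instruments

## Task

Every sample moves on one instrument: the flask from the balance to the magnetic stirrer, the bottle from the stirrer to the orbital shaker, and the jar from the shaker to the balance. Nothing is free at first except the cork mat, so stand one sample on the middle of the mat while you change the others round, and finish with all three standing in the middle of their new plates. Set them down gently, keep them upright, and leave the dishes and the steel beaker where they are.

Things in the scene. Friction and masses are not known exactly. Their poses are not given: they have to be found in the camera images.
- flask: Conical amber glass flask with an aluminium cap, empty, 115 mm tall. Foot 76 mm across, narrowing to a 33 mm neck at 66 mm height; the cap is a cylinder 38 mm across from 78 to 115 mm height, fast on the neck: grip it by the cap. Origin: centre of its underside; z up along its axis; it is round, so its yaw does not matter. Starts on the balance. About 0.14 kg.
- bottle: Slim tall amber glass bottle with an aluminium screw cap, 124 mm tall. Straight body 50 mm across up to 92 mm height, then shoulder and cap (32 mm across, from 106 to 124 mm height). Origin: centre of its underside; z up along its axis; it is round, so its yaw does not matter. Starts on the stirrer. About 0.16 kg.
- jar: Squat amber glass jar with a flat aluminium lid, 52 mm tall, 60 mm across; the lid (fast) is 62 mm across, from 38 to 52 mm height. Origin: centre of its underside; z up along its axis; it is round, so its yaw does not matter. Starts on the orbital shaker. About 0.14 kg.
- balance: Laboratory balance: low white case about 200 x 150 mm with a dark display in front and a round steel pan 112 mm across. Fixed to the bench. Origin: centre of the pan's top face, 50 mm above the bench; z up; its front (controls) faces its own -x. The pan does not give way.
- stirrer: Magnetic stirrer: grey case about 190 x 140 mm with two black knobs in front and a square white ceramic plate 120 x 120 mm. Fixed to the bench. Origin: centre of the plate's top face, 60 mm above the bench; z up; its front (controls) faces its own -x.
- shaker: Orbital shaker, switched off and rigid: blue case about 200 x 145 mm, one black knob in front, and a black ribbed rubber platform 135 x 115 mm between two aluminium rails that stand 4 mm proud at its +y and -y edges. Fixed to the bench. Origin: centre of the rubber platform's top face, 70 mm above the bench; z up; its front (controls) faces its own -x.
- cork: Bare round cork mat, 116 mm across and 12 mm thick: the free spot, empty at the start. Fixed to the bench. Origin: centre of its top face, 12 mm above the bench; z up.
- dishes: Bystander: stack of four covered culture dishes, 93 mm across, 56 mm tall, loose on the bench behind the instruments. Origin: centre of its underside. Leave it alone.
- beaker: Bystander: straight steel beaker, 68 mm across the rim, 75 mm tall, loose on the bench behind the instruments. Origin: centre of its underside. Leave it alone.
There are look-alikes about, which are no part of the job. Leave any green or yellow look-alike of the balance alone.

How it is judged (in metres and radians):
On the way:
1. one of the three vessels stands released on the cork mat, upright and at rest, within 30 mm of its middle (((distance between flask and cork below 0.03 m and angle between flask's own z axis and vertical below 0.1 rad and linear speed of flask below 0.02 m/s and contact force between the fingers and flask below 0.1 N) or (distance between bottle and cork below 0.03 m and angle between bottle's own z axis and vertical below 0.1 rad and linear speed of bottle below 0.02 m/s and contact force between the fingers and bottle below 0.1 N) or (distance between jar and cork below 0.03 m and angle between jar's own z axis and vertical below 0.1 rad and linear speed of jar below 0.02 m/s and contact force between the fingers and jar below 0.1 N))), for 0.2 s.
At the end, for the whole second after the job is handed in: The flask stands on the stirrer, the bottle on the shaker and the jar on the balance, each with the centre of its foot within 15 mm of the centre of the plate's top, upright within about 6 degrees, at rest and released (distance between flask and stirrer below 0.015 m and angle between each of flask, bottle, jar's own z axis and vertical below 0.1 rad and linear speed of each of flask, bottle, jar below 0.02 m/s and contact force between the fingers and flask below 0.1 N and distance between bottle and shaker below 0.015 m and contact force between the fingers and bottle below 0.1 N and distance between jar and balance below 0.015 m and contact force between the fingers and jar below 0.1 N); the robot touches nothing.
It fails at once if a vessel is tipped by more than 35 degrees (angle between any of flask, bottle, jar's own z axis and vertical above 0.6 rad).
It fails at once if a vessel is dropped: moving faster than 0.5 m/s while the fingers do not hold it (a fall of more than about 12 mm) ((contact force between the fingers and flask below 0.1 N and linear speed of flask above 0.5 m/s) or (contact force between the fingers and bottle below 0.1 N and linear speed of bottle above 0.5 m/s) or (contact force between the fingers and jar below 0.1 N and linear speed of jar above 0.5 m/s)).
It fails at once if a vessel is slammed down on a station or the mat (more than 60 N) (contact force between any of flask, bottle, jar and balance above 60 N or contact force between any of flask, bottle, jar and stirrer above 60 N or contact force between any of flask, bottle, jar and shaker above 60 N or contact force between any of flask, bottle, jar and cork above 60 N).
It fails at once if the dishes moved more than 25 mm (distance of dishes from where it was at the start of the episode above 0.025 m).
It fails at once if the beaker moved more than 25 mm (distance of beaker from where it was at the start of the episode above 0.025 m).
It also fails if it takes over 120 s, if anything falls off the work surface, if the arm or the gripper's body presses on something with over 40 N, if the wrist force passes 120 N, or if a joint passes its speed limit or range.

## Robot

A 7-joint arm with a two-finger parallel gripper is mounted at the origin on the work surface. World frame = base frame: x ahead of the robot, y to its left, z up, the work surface at z = 0. Lengths are in mm, angles in degrees, forces in N, time in s.
With the tool pointing down it reaches from about 400 to 900 mm from the base axis. Payload 5.6 kg.
Tool frame: the origin (TCP) lies at the very end of the fingers, on their centre line; the grasp point (between the pads) lies 19 mm behind it (manip.hold_point_z is the distance from the TCP to the grasp point, in mm); z points along the fingers, y is the direction in which the jaws open and shut (so a half turn about z gives the same grasp; the last joint's range is limited). The gripper opens to 92 mm and grips with 3 to 60 N. Pads are 20 mm wide; open, the fingers measure 128 mm over their backs; the gripper's body (75 mm by 189 mm) begins 69 mm behind the grasp point.
Start: joints at [61.077, 26.786, -0.665, 91.828, 0.344, 61.387, -3.226], TCP at [289.576, -581.94, 214.592] pointing down, gripper open.
Joint ranges: [-144.91, 144.91], [-17.63, 115.5], [-89.93, 88.59], [15.96, 139.68], [-74.01, 254.01], [8.47, 105.57], [-167.45, 167.45]. Speed limits (degrees/s): [147.25, 147.25, 180, 180, 180, 180, 180].

## Interface

Orientations are given as a 3x3 rotation matrix whose columns are the frame's x, y, z axes.
In Python, from station import manip gives the robot as it stands. The module is installed in compiled form; this text tells all that it offers.
- The arm moves only by the tool apply_moves, never from a script. Its argument "increments" is a list that holds one entry, the list of rows, each a list of 7 numbers: the closure, from -1 (fully open) to 1 (shut), so that 0 is half open, then the shift along the tool's x, y, z in units of 20 cm (1.0 is 20 cm), then the turn, a rotation vector about the tool's x, y, z in units of 0.5 rad (1.0 is 0.5 rad). In form: [[[fingers, tx, ty, tz, wx, wy, wz], ...]]. A call has 1 to 5 rows; each row is the pose to reach, as a shift and turn from the pose commanded when the call began, along the tool's axes at that moment; what a row does not reach only later rows make up. A row lasts 1/8 s, in which the tool goes at most 62.5 mm and 10.7 degrees, less where a joint would pass 70% of its speed; a pose out of reach is approached as far as the arm can. A call with a number of a shift or a turn outside -1 to 1 is refused whole. A call with a gripper value outside its range is refused whole. The fingers move at their own pace and stop on an object; "force" is the grip in N (left out, the last holds). Time passes only in rows, so rows that repeat a pose let the fingers close. It gives the time, the measured TCP pose, the force and the opening at its end, in the units of the state.
- manip.state(): the state, without advancing time (a new reading comes with each control period).
- manip.grab_frame(name): name is "scene" or "top" or "wrist"; returns a dict with "image" (384x512x3 uint8, red, green, blue), "fovy" (degrees; the focal length in pixels is half the picture's height over the tangent of half this angle, whatever the lens; pixels are square), "cx", "cy" (the principal point, pixels), "position" and "rotation" of the camera in the world. Camera axes: x right, y down, z forward; pixel columns grow to the right and rows downward; lengths in mm; the calibration is good to about 2 mm. The wrist camera is an equidistant fisheye: a pixel r from the principal point sees the ray r / f radians off the axis. A picture is of the moment at which its call begins. There is no depth.
- manip.close_job(): hands the job in, once; it reports no verdict.
The state is a dict: "t": time; "q": joint angles; "qvel": joint speeds; "tau": joint torques, N m; "tcp_pos": TCP position; "orientation": TCP orientation; "ft_force": force on the tool from outside, world axes, zero at the start; "wrist_torque": the same for the moment, N m; "grip_width": opening from 0.0 (shut) to 1.0 (fully open).
Only numpy, scipy, OpenCV 4.12 (cv2) and the standard library are available. Lean on these libraries where they do the work, as an engineer would, in place of code of your own. Each camera call takes 0.05 s, during which the arm holds its last target. There are 200 camera calls.

## Working session

There is one attempt and no reset: what is moved stays moved. The work goes in short steps, Python scripts to look and compute and a tool call to move; the robot and the scene stay as the last step left them, time stands still between calls to the robot, and variables do not carry over. Pictures are saved under pics/ and viewed, about 12 in all and at most 16, crops included, and the job is handed in when it is done.

Besides the shell and the picture viewer there is one more tool, called as name(argument=value, ...), one argument or row to a line, values as JSON. apply_moves: Moves the arm, as the interface text tells. Shifts and turns lie within -1 to 1; 1 stands for 20 cm of shift or 0.5 rad of turn. Its arguments: {"type":"object","properties":{"increments":{"type":"array","items":{"type":"array","items":{"type":"array","items":{"type":"number"}}}},"force":{"type":"number"}},"required":["increments"]}

```bash
mkdir -p pics; python3 - <<'E'
from station import manip
import cv2,numpy as np
s=manip.state()
print({k:np.round(v,3).tolist() for k,v in s.items()},manip.hold_point_z)
for n in("scene","top","wrist"):
    f=manip.grab_frame(n); cv2.imwrite(f"pics/{n}0.png",f["image"][:,:,::-1])
    print(n,f["fovy"],f["cx"],f["cy"],np.round(f["position"],1),np.round(f["rotation"],4).tolist())
E
```

```text
{'t': 0.0, 'q': [61.079, 26.839, -0.665, 91.883, 0.343, 61.386, -3.225], 'qvel': [0.002, -0.01, 0.056, -0.008, 0.031, 0.016, -0.016], 'tau': [-0.0, -52.057, -0.012, -24.375, -0.057, 0.017, 0.0], 'tcp_pos': [289.264, -581.401, 213.589], 'orientation': [[0.895, 0.445, -0.001], [0.445, -0.895, 0.002], [-0.0, -0.002, -1.0]], 'ft_force': [0.95, -0.249, 0.953], 'wrist_torque': [0.014, -0.03, -0.044], 'grip_width': 1.0} 18.700000000000003
scene 46.160952220579404 250.38766085173575 194.6178156218126 [ 973.5  748.9 1112.4] [[-0.8621, 0.377, -0.3385], [0.5064, 0.6642, -0.5499], [0.0175, -0.6455, -0.7636]]
top 48.85268701450235 259.565720156928 186.53754900075754 [ 410.2   10.5 1277.3] [[0.0288, -0.9958, 0.0871], [-0.9995, -0.0299, -0.0113], [0.0139, -0.0867, -0.9961]]
wrist 65.70646984690485 250.9193794402973 192.28892671937865 [ 354.5 -549.   384. ] [[0.4459, -0.8642, -0.2329], [-0.8951, -0.4308, -0.1151], [-0.0009, 0.2598, -0.9657]]
```

View pics/scene0.png

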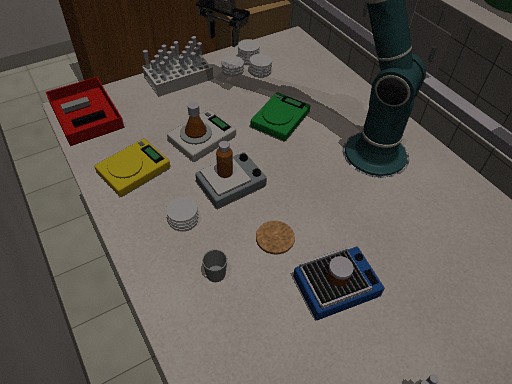

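View pics/top0.png

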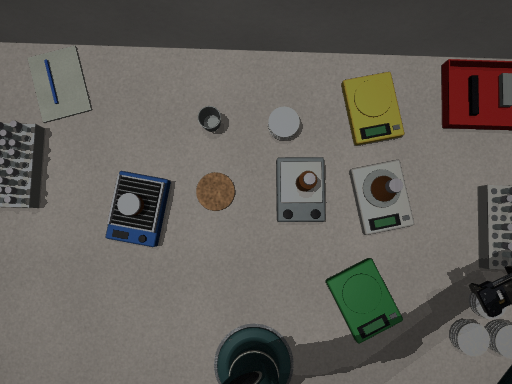

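The scene view shows the flask cap at (194,108), bottle cap at (224,147), cork at (275,237) and jar at (341,267). In the top view they are at (395,185), (310,181), (215,191) and (128,204). Enlarging both views for exact pixels.

```bash
cat > h.py <<'E'
import numpy as np,cv2
from station import manip
def ray(f,u,v):
    F=192/np.tan(np.radians(f["fovy"]/2)); a=np.array([u-f["cx"],v-f["cy"]])/F
    if f.get("fish"):
        r=np.hypot(*a); d=np.array([*(a/max(r,1e-9)*np.sin(r)),np.cos(r)])
    else: d=np.array([*a,1.])
    d=np.array(f["rotation"])@d; return np.array(f["position"]),d/np.linalg.norm(d)
def onz(f,u,v,z):
    p,d=ray(f,u,v); return p+d*(z-p[2])/d[2]
def proj(f,P):
    F=192/np.tan(np.radians(f["fovy"]/2)); c=np.array(f["rotation"]).T@(np.array(P,float)-f["position"])
    if f.get("fish"):
        r=np.hypot(c[0],c[1]); k=np.arctan2(r,c[2])/max(r,1e-9)*F
    else: k=F/c[2]
    return np.array([f["cx"]+k*c[0],f["cy"]+k*c[1]])
def tri(*rs):
    A=sum(np.eye(3)-np.outer(d,d) for p,d in rs); b=sum((np.eye(3)-np.outer(d,d))@p for p,d in rs)
    X=np.linalg.solve(A,b); return X,[np.linalg.norm(np.cross(X-p,d)) for p,d in rs]
def grab(n):
    f=manip.grab_frame(n); f["fish"]=n=="wrist"; return f
def crop(im,x0,y0,w,h,s,fn):
    c=cv2.resize(im[y0:y0+h,x0:x0+w,::-1],None,fx=s,fy=s,interpolation=cv2.INTER_CUBIC)
    for x in range(-(-x0//20)*20,x0+w,20):
        cv2.line(c,(int((x-x0)*s),0),(int((x-x0)*s),5),(0,0,255),1); cv2.putText(c,str(x),(int((x-x0)*s)+1,14),0,.33,(0,0,255),1)
    for y in range(-(-y0//20)*20,y0+h,20):
        cv2.line(c,(0,int((y-y0)*s)),(5,int((y-y0)*s)),(0,0,255),1); cv2.putText(c,str(y),(6,int((y-y0)*s)+4),0,.33,(0,0,255),1)
    cv2.imwrite(fn,c)
E
python3 - <<'E'
from h import *
crop(cv2.imread("pics/top0.png")[:,:,::-1],100,145,320,110,2.5,"pics/topc.png")
crop(cv2.imread("pics/scene0.png")[:,:,::-1],160,90,230,230,2.6,"pics/scenec.png")
E
```

```text
(no output)
```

View pics/topc.png

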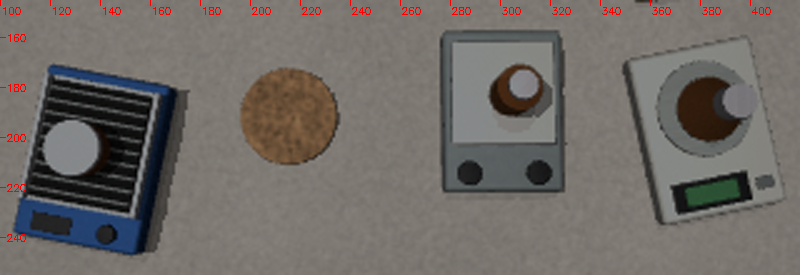

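View pics/scenec.png

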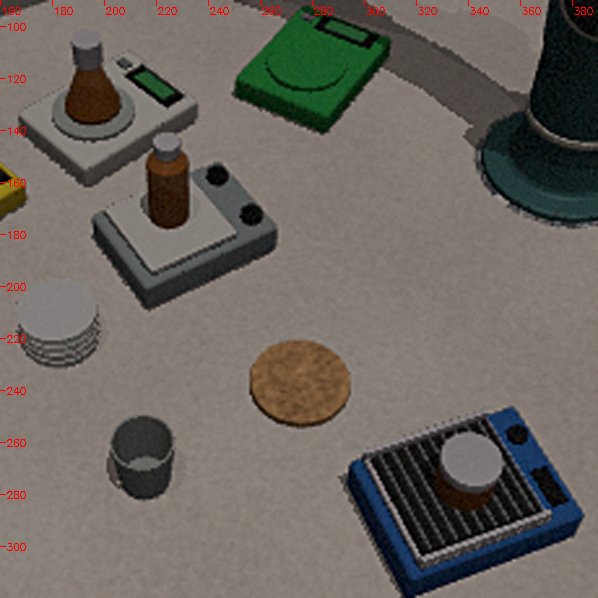

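In the top crop the lid and cap tops, cork, pan, plate and platform are all clear. The scene crop shows the same features, though the pan and plate backs are partly hidden behind the vessels. Triangulating.

```bash
python3 - <<'E'
from h import *
T=grab("top");S=grab("scene")
P=dict(flask=((741,97),(88,40),165),bottle=((523,83),(166,143),184),jar=((72,146),(472,460),122),cork=((289,116),(300,382),12),pan=((705,108.5),(94,110),50),plate=((503.5,92),(170.5,222.5),60),shaker=((92.7,147),(457,487),70))
for k,(a,b,z) in P.items():
    a=np.array(a)/2.5+(100,145);b=np.array(b)/2.6+(160,90)
    X,e=tri(ray(T,*a),ray(S,*b)); print(k,X.round(1),np.round(e,1),"z",z,onz(T,*a,z).round(1)[:2],onz(S,*b,z).round(1)[:2])
# station yaw
for k,pts,z in(("plate",[(452,41),(555,41),(555,144),(452,142)],60),("shaker",[(50,77),(158,93),(137,217),(26,202)],70),("bal",[(626,62),(748,38),(784,198),(662,223)],45)):
    print(k,[onz(T,*(np.array(p)/2.5+(100,145)),z).round(0)[:2].tolist() for p in pts])
print("dishes",onz(T,285,123,56).round(0),"beaker",onz(T,209,119,75).round(0),"yellow",onz(T,373,108,50).round(0))
E
```

```text
flask [ 522.5 -363.   163.4] [4.1 4.1] z 165 [ 525.7 -365. ] [ 520.6 -357.6]
bottle [ 531.2 -130.5  179.1] [1. 1.] z 184 [ 531.5 -130.5] [ 532.8 -125.2]
jar [453.3 354.7 116.5] [1.8 1.8] z 122 [454.5 351.9] [454.7 357.9]
cork [501.8 129.1   3.4] [1.3 1.3] z 12 [502.2 127.5] [504.4 134.7]
pan [ 521.8 -362.1   44.5] [1.8 1.8] z 50 [ 522.8 -361.6] [ 522.9 -354.9]
plate [ 533.4 -123.9   52. ] [1.8 1.8] z 60 [ 534.  -124.1] [ 535.3 -116. ]
shaker [455.1 348.8  56.4] [1.9 1.9] z 70 [456.  343.8] [460.2 355. ]
plate [[592.0, -63.0], [596.0, -183.0], [476.0, -185.0], [474.0, -66.0]]
shaker [[535.0, 397.0], [520.0, 273.0], [378.0, 290.0], [392.0, 416.0]]
bal [[575.0, -269.0], [608.0, -414.0], [421.0, -456.0], [388.0, -313.0]]
dishes [707. -73.  56.] beaker [707. 149.  75.] yellow [ 762. -334.   50.]
```

Heights come out 2–14 mm below the text, and the top and scene views differ by up to about 11 mm in y. That is good enough to set out and correct with the wrist camera. The order will be flask→cork, jar→balance, bottle→shaker, flask→stirrer. First I go above the flask and square the tool to the world axes.

apply_moves(
  increments=[
    [[-1, 0.768, -0.232, -0.1, 0, 0, 0.922], [-1, 0.768, -0.232, -0.1, 0, 0, 0.922], [-1, 0.768, -0.232, -0.1, 0, 0, 0.922], [-1, 0.768, -0.232, -0.1, 0, 0, 0.922]],
  ],
)

```text
t: 0.75
tcp_pos: [410.0, -468.8, 235.0]
orientation: [[1.0, 0.007, 0.002], [0.007, -1.0, 0.001], [0.002, -0.001, -1.0]]
ft_force: [-0.4, -0.3, 0.2]
grip_width: 0.999
```

apply_moves(
  increments=[
    [[-1, 0.57, -0.535, -0.25, 0, 0, 0], [-1, 0.57, -0.535, -0.25, 0, 0, 0], [-1, 0.57, -0.535, -0.25, 0, 0, 0], [-1, 0.57, -0.535, -0.25, 0, 0, 0], [-1, 0.57, -0.535, -0.25, 0, 0, 0]],
  ],
)

```text
t: 1.38
tcp_pos: [518.6, -366.7, 284.0]
orientation: [[1.0, -0.001, -0.002], [-0.001, -1.0, -0.001], [-0.002, 0.001, -1.0]]
ft_force: [-1.1, -0.1, 0.3]
grip_width: 1.003
```

```bash
python3 - <<'E'
from h import *
f=grab("wrist");cv2.imwrite("pics/w1.png",f["image"][:,:,::-1]);s=manip.state();print(s["tcp_pos"],s["t"])
np.save("w1.npy",f,allow_pickle=True)
E
```

```text
[ 518.33083021 -367.00373702  283.88819036] 1.425
```

View pics/w1.png

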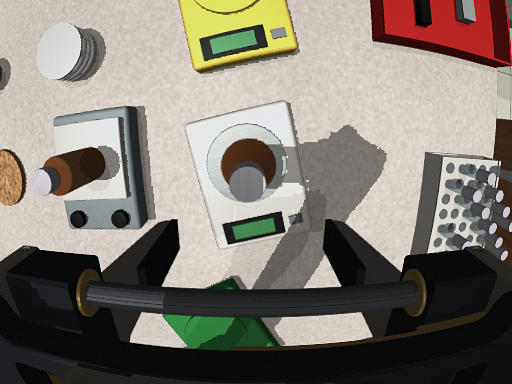

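The wrist view shows the flask cap top at about (246,183), the pan ellipse around (249,163), and the bottle cap at (43,182).

```bash
python3 - <<'E'
from h import *
f=np.load("w1.npy",allow_pickle=True).item();T=grab("top");S=grab("scene")
print(np.round(f["position"],1),manip.state()["tcp_pos"])
g=cv2.cvtColor(f["image"],cv2.COLOR_RGB2GRAY)
print("cap",onz(f,246.5,184,165),tri(ray(f,246.5,184),ray(T,396.4,183.8)))
print("pan",onz(f,249,163.5,50),tri(ray(f,249,163.5),ray(T,382,188.4)))
print("bottle",onz(f,43,182,184),"flask foot",onz(f,249,163,50))
for o,z,r in(((522,-362),165,19),((522,-362),50,56),((522,-362),50,38)):
    print([proj(f,(o[0]+r*c,o[1]+r*s,z)).round().tolist() for c,s in((1,0),(-1,0),(0,1),(0,-1))])
crop(f["image"],180,95,135,150,4,"pics/w1c.png")
E
```

```text
[ 591.6 -366.5  454.1] [ 518.58234495 -366.76231048  284.02423112]
cap [ 522.07262085 -362.45397646  165.        ] (array([ 524.48476964, -362.3211093 ,  173.87074083]), [np.float64(0.37317418000059793), np.float64(0.37317418000065217)])
pan [ 523.43370954 -364.4100662    50.        ] (array([ 522.88589647, -363.94991451,   43.67084118]), [np.float64(0.6681856745698386), np.float64(0.6681856745697387)])
bottle [ 530.86144156 -134.32577936  184.        ] flask foot [ 524.13243461 -364.41164299   50.        ]
[[246.0, 165.0], [246.0, 202.0], [227.0, 184.0], [265.0, 184.0]]
[[247.0, 124.0], [247.0, 203.0], [207.0, 165.0], [288.0, 165.0]]
[[247.0, 137.0], [247.0, 191.0], [220.0, 165.0], [275.0, 165.0]]
```

View pics/w1c.png

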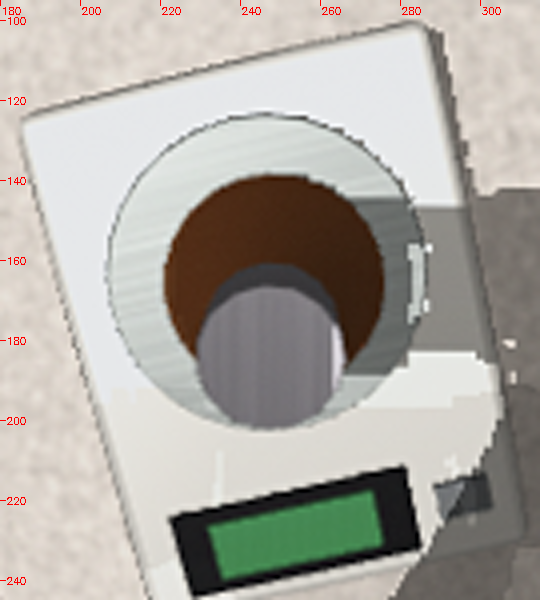

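The crop shows the cap spanning x 229–265, y 166–202 and the pan spanning x 206–287, y 123–203. Both lie within a pixel of the projection for (522,-362). I descend on the cap.

apply_moves(
  increments=[
    [[-1, 0.017, -0.019, 0.25, 0, 0, 0], [-1, 0.017, -0.019, 0.5, 0, 0, 0], [-1, 0.017, -0.019, 0.7, 0, 0, 0], [-1, 0.017, -0.019, 0.78, 0, 0, 0], [-1, 0.017, -0.019, 0.78, 0, 0, 0]],
  ],
)

```text
t: 2.15
tcp_pos: [523.0, -361.6, 128.0]
orientation: [[1.0, -0.0, -0.001], [-0.0, -1.0, 0.001], [-0.001, -0.001, -1.0]]
ft_force: [-0.7, -0.7, 0.4]
grip_width: 1.003
```

apply_moves(
  increments=[
    [[1, 0, 0, 0, 0, 0, 0], [1, 0, 0, 0, 0, 0, 0], [1, 0, 0, 0, 0, 0, 0], [1, 0, 0, 0, 0, 0, 0], [1, 0, 0, 0, 0, 0, 0]],
  ],
  force=20,
)

```text
t: 2.78
tcp_pos: [523.8, -361.1, 128.8]
orientation: [[1.0, 0.001, 0.0], [0.001, -1.0, -0.0], [0.0, 0.0, -1.0]]
ft_force: [-0.4, -0.5, 0.1]
grip_width: 0.478
```

apply_moves(
  increments=[
    [[1, 0, 0, 0, 0, 0, 0], [1, 0, 0, 0, 0, 0, 0], [1, 0, 0, 0, 0, 0, 0], [1, 0, 0, 0, 0, 0, 0]],
  ],
)

```text
t: 3.28
tcp_pos: [523.7, -361.2, 128.5]
orientation: [[1.0, 0.001, -0.0], [0.001, -1.0, -0.0], [-0.0, 0.0, -1.0]]
ft_force: [-0.1, 0.2, 0.0]
grip_width: 0.407
```

The opening reads 37 mm, so the cap is held. Lifting.

apply_moves(
  increments=[
    [[1, 0, 0, -0.1, 0, 0, 0], [1, 0, 0, -0.3, 0, 0, 0], [1, 0, 0, -0.55, 0, 0, 0], [1, 0, 0, -0.8, 0, 0, 0], [1, 0, 0, -0.8, 0, 0, 0]],
  ],
)

```text
t: 3.9
tcp_pos: [525.9, -362.2, 295.0]
orientation: [[1.0, 0.001, 0.009], [0.001, -1.0, -0.005], [0.009, 0.005, -1.0]]
ft_force: [-0.1, -1.1, -2.3]
grip_width: 0.411
```

apply_moves(
  increments=[
    [[1, 0, -0.2, 0, 0, 0, 0], [1, 0, -0.45, 0, 0, 0, 0], [1, 0, -0.7, 0, 0, 0, 0], [1, -0.06, -0.9, 0, 0, 0, 0], [1, -0.06, -1, 0, 0, 0, 0]],
  ],
)

```text
t: 4.53
tcp_pos: [510.4, -158.2, 288.4]
orientation: [[1.0, 0.004, -0.001], [0.004, -1.0, 0.001], [-0.001, -0.001, -1.0]]
ft_force: [-0.1, -0.1, -1.7]
grip_width: 0.41
```

apply_moves(
  increments=[
    [[1, 0, -0.2, 0, 0, 0, 0], [1, 0, -0.45, 0, 0, 0, 0], [1, 0, -0.7, 0, 0, 0, 0], [1, -0.05, -0.9, 0, 0, 0, 0], [1, -0.05, -1, 0, 0, 0, 0]],
  ],
)

```text
t: 5.15
tcp_pos: [499.9, 41.6, 288.3]
orientation: [[1.0, 0.004, -0.001], [0.004, -1.0, 0.0], [-0.001, -0.0, -1.0]]
ft_force: [0.4, -1.3, -2.1]
grip_width: 0.41
```

apply_moves(
  increments=[
    [[1, 0, -0.2, 0, 0, 0, 0], [1, 0, -0.35, 0, 0, 0, 0], [1, 0, -0.45, 0, 0, 0, 0], [1, 0, -0.45, 0, 0, 0, 0], [1, 0, -0.45, 0, 0, 0, 0]],
  ],
)

```text
t: 5.78
tcp_pos: [501.2, 127.7, 288.3]
orientation: [[1.0, -0.0, -0.001], [-0.0, -1.0, -0.001], [-0.001, 0.001, -1.0]]
ft_force: [1.2, -0.1, -0.4]
grip_width: 0.41
```

```bash
python3 - <<'E'
from h import *
f=grab("wrist");cv2.imwrite("pics/w2.png",f["image"][:,:,::-1]);s=manip.state();print(s["tcp_pos"],s["t"],s["grip_width"])
np.save("w2.npy",f,allow_pickle=True)
for z in(0,12): print([proj(f,(502+58*c,130+58*q,z)).round().tolist() for c,q in((1,0),(-1,0),(0,1),(0,-1))])
E
```

```text
[501.29399118 127.51029722 288.34282826] 5.825 0.40788869551886975
[[249.0, 123.0], [249.0, 196.0], [212.0, 161.0], [286.0, 161.0]]
[[249.0, 123.0], [249.0, 198.0], [211.0, 162.0], [287.0, 162.0]]
```

View pics/w2.png

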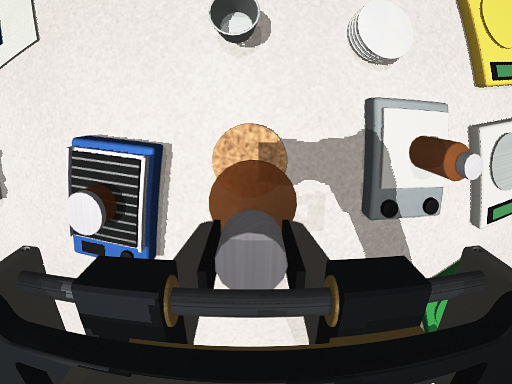

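The wrist view shows the cork spanning x 212–287 with its top edge at 123, matching (502,130). The flask hangs upright. Lowering.

apply_moves(
  increments=[
    [[1, 0.005, -0.01, 0.22, 0, 0, 0], [1, 0.005, -0.01, 0.5, 0, 0, 0], [1, 0.005, -0.01, 0.78, 0, 0, 0], [1, 0.005, -0.01, 0.93, 0, 0, 0], [1, 0.005, -0.01, 0.96, 0, 0, 0]],
  ],
)

```text
t: 6.45
tcp_pos: [501.1, 129.3, 94.7]
orientation: [[1.0, -0.001, -0.004], [-0.001, -1.0, -0.001], [-0.004, 0.001, -1.0]]
ft_force: [0.4, 0.3, -1.3]
grip_width: 0.411
```

apply_moves(
  increments=[
    [[1, 0, 0, 0.008, 0, 0, 0], [1, 0, 0, 0.016, 0, 0, 0], [1, 0, 0, 0.024, 0, 0, 0], [1, 0, 0, 0.03, 0, 0, 0], [1, 0, 0, 0.03, 0, 0, 0]],
  ],
)

```text
t: 7.08
tcp_pos: [502.4, 130.9, 90.7]
orientation: [[1.0, 0.001, 0.0], [0.001, -1.0, -0.0], [0.0, 0.0, -1.0]]
ft_force: [-0.5, -0.3, -0.6]
grip_width: 0.413
```

apply_moves(
  increments=[
    [[1, 0, 0, 0.006, 0, 0, 0], [0, 0, 0, 0.006, 0, 0, 0], [-1, 0, 0, 0.006, 0, 0, 0], [-1, 0, 0, 0.006, 0, 0, 0], [-1, 0, 0, 0.006, 0, 0, 0]],
  ],
)

```text
t: 7.7
tcp_pos: [502.3, 131.0, 89.3]
orientation: [[1.0, 0.001, -0.0], [0.001, -1.0, 0.0], [-0.0, -0.0, -1.0]]
ft_force: [-0.2, 0.3, -0.6]
grip_width: 0.802
```

apply_moves(
  increments=[
    [[-1, 0, 0, 0, 0, 0, 0], [-1, 0, 0, -0.1, 0, 0, 0], [-1, 0, 0, -0.4, 0, 0, 0], [-1, 0, 0, -0.7, 0, 0, 0], [-1, 0, 0, -0.8, 0, 0, 0]],
  ],
)

```text
t: 8.32
tcp_pos: [504.0, 131.6, 253.4]
orientation: [[1.0, 0.001, 0.006], [0.001, -1.0, 0.001], [0.006, -0.001, -1.0]]
ft_force: [-0.9, -0.4, -1.1]
grip_width: 0.997
```

apply_moves(
  increments=[
    [[-1, 0, -0.3, 0, 0, 0, 0], [-1, -0.1, -0.6, 0, 0, 0, 0], [-1, -0.22, -0.9, 0, 0, 0, 0], [-1, -0.22, -1, 0, 0, 0, 0], [-1, -0.22, -1, 0, 0, 0, 0]],
  ],
)

```text
t: 8.95
tcp_pos: [457.3, 332.6, 249.1]
orientation: [[1.0, 0.004, -0.001], [0.004, -1.0, 0.0], [-0.001, -0.0, -1.0]]
ft_force: [-0.2, -0.9, -0.4]
grip_width: 0.999
```

apply_moves(
  increments=[
    [[-1, 0, -0.1, 0.1, 0, 0, 0], [-1, 0, -0.1, 0.2, 0, 0, 0], [-1, 0, -0.1, 0.2, 0, 0, 0], [-1, 0, -0.1, 0.2, 0, 0, 0], [-1, 0, -0.1, 0.2, 0, 0, 0]],
  ],
)

```text
t: 9.57
tcp_pos: [459.0, 350.6, 210.4]
orientation: [[1.0, -0.0, 0.002], [-0.0, -1.0, 0.001], [0.002, -0.001, -1.0]]
ft_force: [-0.8, 0.2, 1.1]
grip_width: 0.999
```

```bash
python3 - <<'E'
from h import *
f=grab("wrist");s=manip.state();print(s["tcp_pos"],s["t"],s["grip_width"])
cv2.imwrite("pics/w3.png",f["image"][:,:,::-1])
np.save("w3.npy",f,allow_pickle=True)
print([proj(f,(454+31*c,353+31*q,122)).round().tolist() for c,q in((1,0),(-1,0),(0,1),(0,-1))])
E
```

```text
[458.86449502 350.66923575 210.30473474] 9.625 0.9990450336869088
[[248.0, 168.0], [248.0, 233.0], [214.0, 201.0], [282.0, 201.0]]
```

View pics/w3.png

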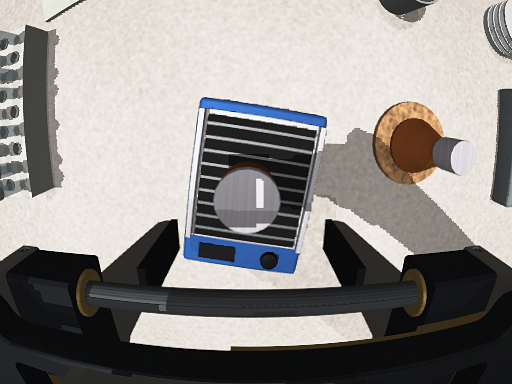

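The flask stands centred on the cork. The jar lid spans x 213–280, y 167–234, and the rubber platform's corners are near (209,111), (316,122), (294,248) and (196,236).

```bash
python3 - <<'E'
from h import *
f=np.load("w3.npy",allow_pickle=True).item()
print("jar",onz(f,247,200.5,122),tri(ray(f,247,200.5),ray(manip.grab_frame("top"),128.8,203.4))[0])
c=np.array([onz(f,*p,70)[:2] for p in((209,111),(316,122),(294,248),(196,236))]);print(c.round(),c.mean(0))
print([np.linalg.norm(c[i]-c[i-1]).round() for i in range(4)])
print("cork/flask",onz(f,411,143,12),onz(f,462,156,127))
crop(f["image"],170,85,180,200,3,"pics/w3c.png")
E
```

```text
jar [454.67200334 354.12370222 122.        ] [454.1209718  353.59995315 118.3739207 ]
[[536. 394.]
 [525. 282.]
 [382. 301.]
 [397. 414.]] [459.7580892  347.57980007]
[np.float64(141.0), np.float64(113.0), np.float64(145.0), np.float64(114.0)]
cork/flask [502.98969348 131.03129226  12.        ] [502.61513793 132.04476581 127.        ]
```

View pics/w3c.png

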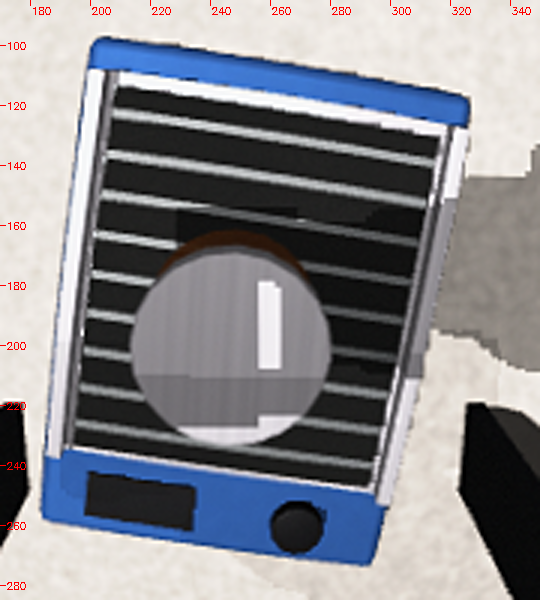

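apply_moves(
  increments=[
    [[-1, -0.02, -0.015, 0.15, 0, 0, 0], [-1, -0.02, -0.015, 0.35, 0, 0, 0], [-1, -0.02, -0.015, 0.5, 0, 0, 0], [-1, -0.02, -0.015, 0.575, 0, 0, 0], [-1, -0.02, -0.015, 0.575, 0, 0, 0]],
  ],
)

```text
t: 10.3
tcp_pos: [454.0, 353.7, 94.0]
orientation: [[1.0, 0.001, -0.001], [0.001, -1.0, -0.001], [-0.001, 0.001, -1.0]]
ft_force: [0.4, 0.4, -0.2]
grip_width: 1.0
```

apply_moves(
  increments=[
    [[1, 0, 0, 0, 0, 0, 0], [1, 0, 0, 0, 0, 0, 0], [1, 0, 0, 0, 0, 0, 0], [1, 0, 0, 0, 0, 0, 0], [1, 0, 0, 0, 0, 0, 0]],
  ],
)

```text
t: 10.92
tcp_pos: [454.6, 354.2, 95.1]
orientation: [[1.0, 0.001, 0.001], [0.001, -1.0, 0.001], [0.001, -0.001, -1.0]]
ft_force: [-0.8, -0.7, 5.0]
grip_width: 0.665
```

apply_moves(
  increments=[
    [[1, 0, 0, 0, 0, 0, 0], [1, 0, 0, -0.1, 0, 0, 0], [1, 0, 0, -0.35, 0, 0, 0], [1, 0, 0, -0.6, 0, 0, 0], [1, 0, 0, -0.7, 0, 0, 0]],
  ],
)

```text
t: 11.55
tcp_pos: [454.9, 354.6, 237.1]
orientation: [[1.0, 0.001, 0.003], [0.001, -1.0, 0.002], [0.003, -0.002, -1.0]]
ft_force: [0.4, 0.2, -1.3]
grip_width: 0.665
```

```bash
python3 - <<'E'
from h import *
s=manip.state();print(s["tcp_pos"],s["grip_width"],s["ft_force"])
T=grab("top"); crop(T["image"],100,160,80,90,6,"pics/t2.png")
E
```

```text
[454.91836654 354.62158422 237.09537964] 0.6653986290720135 [ 0.42469504  0.19284286 -1.30110265]
```

View pics/t2.png

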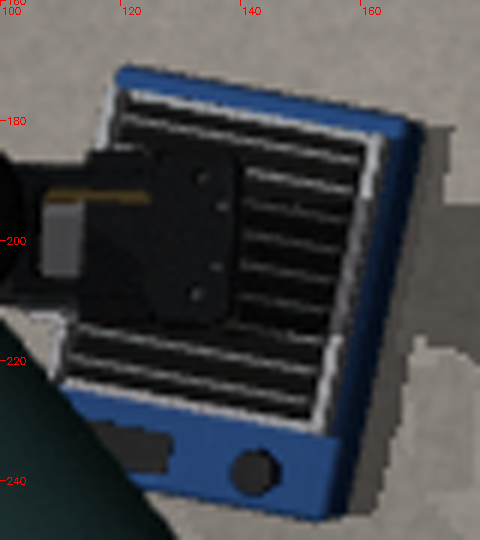

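The platform is clear except under the gripper, so I'll measure it once the gripper has gone. Carrying the jar to the balance.

apply_moves(
  increments=[
    [[1, 0, 0.2, 0, 0, 0, 0], [1, 0.05, 0.45, 0, 0, 0, 0], [1, 0.1, 0.75, 0, 0, 0, 0], [1, 0.1, 1, 0, 0, 0, 0]],
  ],
)

```text
t: 12.1
tcp_pos: [474.2, 150.9, 233.1]
orientation: [[1.0, -0.001, -0.002], [-0.001, -1.0, -0.001], [-0.002, 0.001, -1.0]]
ft_force: [0.7, -0.2, -1.7]
grip_width: 0.667
```

apply_moves(
  increments=[
    [[1, 0, 0.28, 0, 0, 0, 0], [1, 0.05, 0.55, 0, 0, 0, 0], [1, 0.1, 0.8, 0, 0, 0, 0], [1, 0.1, 1, 0, 0, 0, 0]],
  ],
)

```text
t: 12.6
tcp_pos: [494.1, -48.5, 233.2]
orientation: [[1.0, -0.001, -0.002], [-0.001, -1.0, -0.0], [-0.002, 0.0, -1.0]]
ft_force: [0.1, 1.4, -1.9]
grip_width: 0.666
```

apply_moves(
  increments=[
    [[1, 0, 0.28, 0, 0, 0, 0], [1, 0.05, 0.55, 0, 0, 0, 0], [1, 0.1, 0.8, 0, 0, 0, 0], [1, 0.1, 1, 0, 0, 0, 0]],
  ],
)

```text
t: 13.1
tcp_pos: [514.1, -248.2, 232.8]
orientation: [[1.0, -0.0, -0.002], [-0.0, -1.0, 0.0], [-0.002, -0.0, -1.0]]
ft_force: [0.4, 0.1, -1.4]
grip_width: 0.668
```

apply_moves(
  increments=[
    [[1, 0, 0.2, 0, 0, 0, 0], [1, 0.02, 0.4, 0, 0, 0, 0], [1, 0.04, 0.575, 0, 0, 0, 0], [1, 0.04, 0.575, 0, 0, 0, 0], [1, 0.04, 0.575, 0, 0, 0, 0]],
  ],
)

```text
t: 13.72
tcp_pos: [522.4, -359.9, 233.0]
orientation: [[1.0, 0.001, -0.002], [0.001, -1.0, 0.002], [-0.002, -0.002, -1.0]]
ft_force: [-0.5, -0.2, -1.4]
grip_width: 0.667
```

```bash
python3 - <<'E'
from h import *
s=manip.state();print(s["tcp_pos"],s["grip_width"],s["t"])
T=grab("top"); f=grab("wrist")
a=T["image"][160:250,95:185,::-1]; a=cv2.resize(a,None,fx=5,fy=5,interpolation=cv2.INTER_CUBIC)
b=cv2.resize(f["image"][90:270,180:320,::-1],None,fx=2.5,fy=2.5,interpolation=cv2.INTER_CUBIC)
cv2.imwrite("pics/c3.png",np.hstack([a,b]))
print([proj(f,(522.5+56*c,-361+56*q,50)).round(1).tolist() for c,q in((1,0),(-1,0),(0,1),(0,-1))])
E
```

```text
[ 522.40751565 -359.89613236  233.02940075] 0.6668592926293923 13.725
[[252.5, 128.3], [252.2, 218.0], [206.5, 174.6], [298.1, 174.8]]
```

View pics/c3.png

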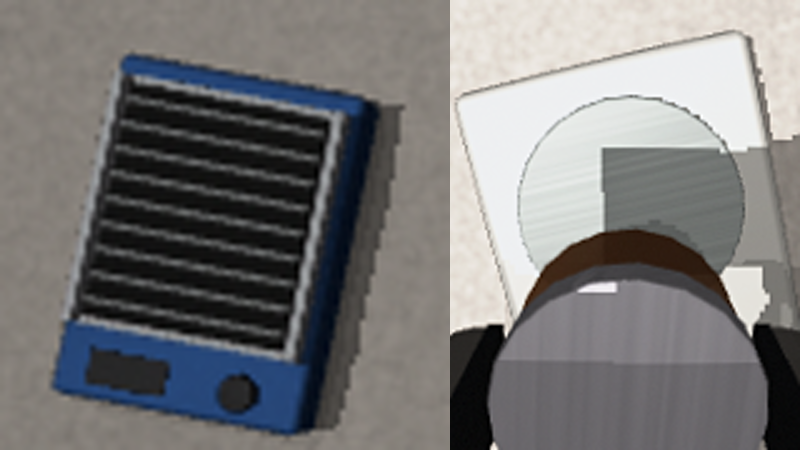

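The balance pan in the wrist view (x 207–298, top edge 128) matches (522.5,-361). The shaker platform's corners in the top view give about (458,348). Lowering the jar.

apply_moves(
  increments=[
    [[1, 0, 0.005, 0.2, 0, 0, 0], [1, 0, 0.005, 0.45, 0, 0, 0], [1, 0, 0.005, 0.65, 0, 0, 0], [1, 0, 0.005, 0.75, 0, 0, 0], [1, 0, 0.005, 0.77, 0, 0, 0]],
  ],
)

```text
t: 14.45
tcp_pos: [522.7, -361.3, 79.7]
orientation: [[1.0, 0.002, -0.001], [0.002, -1.0, 0.001], [-0.001, -0.001, -1.0]]
ft_force: [-0.1, -0.8, -1.4]
grip_width: 0.668
```

apply_moves(
  increments=[
    [[1, 0, 0, 0.006, 0, 0, 0], [1, 0, 0, 0.012, 0, 0, 0], [1, 0, 0, 0.018, 0, 0, 0], [1, 0, 0, 0.024, 0, 0, 0], [1, 0, 0, 0.024, 0, 0, 0]],
  ],
)

```text
t: 15.08
tcp_pos: [522.7, -362.1, 75.7]
orientation: [[1.0, 0.001, 0.0], [0.001, -1.0, -0.0], [0.0, 0.0, -1.0]]
ft_force: [0.2, 0.3, -0.8]
grip_width: 0.666
```

apply_moves(
  increments=[
    [[1, 0, 0, 0.004, 0, 0, 0], [1, 0, 0, 0.008, 0, 0, 0], [1, 0, 0, 0.008, 0, 0, 0], [1, 0, 0, 0.008, 0, 0, 0]],
  ],
)

```text
t: 15.58
tcp_pos: [522.8, -362.2, 75.1]
orientation: [[1.0, 0.001, 0.0], [0.001, -1.0, -0.0], [0.0, 0.0, -1.0]]
ft_force: [-2.7, 2.0, 5.7]
grip_width: 0.669
```

Contact at about 6 N. I release, retreat and go above the bottle.

apply_moves(
  increments=[
    [[0.2, 0, 0, 0, 0, 0, 0], [-1, 0, 0, 0, 0, 0, 0], [-1, 0, 0, 0, 0, 0, 0], [-1, 0, 0, 0, 0, 0, 0]],
  ],
)

```text
t: 16.08
tcp_pos: [522.8, -362.0, 73.8]
orientation: [[1.0, 0.001, -0.0], [0.001, -1.0, 0.0], [-0.0, -0.0, -1.0]]
ft_force: [-0.8, -0.2, 0.4]
grip_width: 0.974
```

apply_moves(
  increments=[
    [[-1, 0, 0, -0.1, 0, 0, 0], [-1, 0, 0, -0.4, 0, 0, 0], [-1, 0, 0, -0.7, 0, 0, 0], [-1, 0, 0, -1, 0, 0, 0], [-1, 0, 0, -1, 0, 0, 0]],
  ],
)

```text
t: 16.7
tcp_pos: [525.4, -363.7, 281.8]
orientation: [[1.0, 0.001, 0.011], [0.001, -1.0, -0.007], [0.011, 0.007, -1.0]]
ft_force: [0.2, -0.2, -0.4]
grip_width: 1.0
```

apply_moves(
  increments=[
    [[-1, 0, -0.3, 0, 0, 0, 0], [-1, 0.05, -0.6, 0, 0, 0, 0], [-1, 0.05, -0.9, 0, 0, 0, 0], [-1, 0.05, -1, 0, 0, 0, 0], [-1, 0.05, -1, 0, 0, 0, 0]],
  ],
)

```text
t: 17.32
tcp_pos: [532.6, -161.3, 274.3]
orientation: [[1.0, 0.003, 0.0], [0.003, -1.0, -0.0], [0.0, 0.0, -1.0]]
ft_force: [-0.8, -0.7, -0.1]
grip_width: 1.0
```

apply_moves(
  increments=[
    [[-1, 0, -0.15, 0, 0, 0, 0], [-1, 0, -0.15, 0, 0, 0, 0], [-1, 0, -0.15, 0, 0, 0, 0], [-1, 0, -0.15, 0, 0, 0, 0]],
  ],
)

```text
t: 17.82
tcp_pos: [532.4, -134.1, 273.8]
orientation: [[1.0, -0.002, -0.0], [-0.002, -1.0, -0.001], [-0.0, 0.001, -1.0]]
ft_force: [-0.5, -0.1, -0.0]
grip_width: 0.999
```

```bash
python3 - <<'E'
from h import *
f=grab("wrist");s=manip.state();print(s["tcp_pos"],s["t"],s["grip_width"])
cv2.imwrite("pics/w4.png",f["image"][:,:,::-1])
np.save("w4.npy",f,allow_pickle=True)
print([proj(f,(531+16*c,-132+16*q,184)).round().tolist() for c,q in((1,0),(-1,0),(0,1),(0,-1))])
print([proj(f,(534+60*c,-124+60*q,60)).round().tolist() for c,q in((1,1),(-1,1),(-1,-1),(1,-1))])
print("jar",proj(f,(522.5,-361,102)))
E
```

```text
[ 532.40941359 -133.72027128  273.8328128 ] 17.875 0.999699591737413
[[248.0, 180.0], [249.0, 213.0], [231.0, 197.0], [266.0, 197.0]]
[[196.0, 124.0], [200.0, 212.0], [287.0, 212.0], [289.0, 123.0]]
jar [421.00071044 185.22884333]
```

View pics/w4.png

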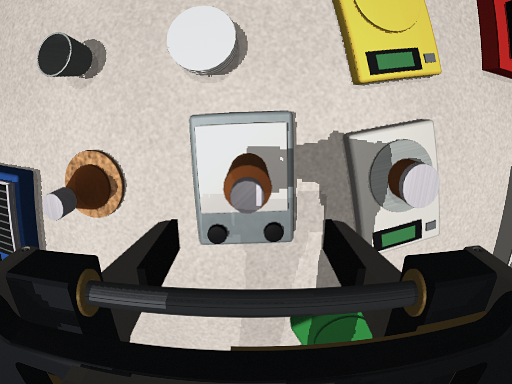

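The jar stands on the pan (lid at (419,186), predicted (421,185)). The plate corners match (534,-124). The bottle cap at (247,195) puts the bottle at about (532,-131). Descending to grip its body.

apply_moves(
  increments=[
    [[-1, 0, -0.007, 0.15, 0, 0, 0], [-1, 0, -0.007, 0.4, 0, 0, 0], [-1, 0, -0.007, 0.65, 0, 0, 0], [-1, 0, -0.007, 0.775, 0, 0, 0], [-1, 0, -0.007, 0.775, 0, 0, 0]],
  ],
)

```text
t: 18.5
tcp_pos: [531.1, -131.1, 117.1]
orientation: [[1.0, -0.0, -0.004], [-0.0, -1.0, 0.001], [-0.004, -0.001, -1.0]]
ft_force: [-0.4, -0.3, 0.7]
grip_width: 0.999
```

apply_moves(
  increments=[
    [[1, 0, 0, 0, 0, 0, 0], [1, 0, 0, 0, 0, 0, 0], [1, 0, 0, 0, 0, 0, 0], [1, 0, 0, 0, 0, 0, 0], [1, 0, 0, 0, 0, 0, 0]],
  ],
)

```text
t: 19.12
tcp_pos: [532.8, -130.7, 119.4]
orientation: [[1.0, 0.001, 0.001], [0.001, -1.0, -0.0], [0.001, 0.0, -1.0]]
ft_force: [0.2, 1.2, 2.7]
grip_width: 0.539
```

apply_moves(
  increments=[
    [[1, 0, 0, 0, 0, 0, 0], [1, 0, 0, 0, 0, 0, 0]],
  ],
)

```text
t: 19.38
tcp_pos: [532.9, -130.6, 119.3]
orientation: [[1.0, 0.001, 0.001], [0.001, -1.0, -0.0], [0.001, 0.0, -1.0]]
ft_force: [-0.7, -0.3, 4.3]
grip_width: 0.54
```

Holding at 49.7 mm. Lifting and carrying to the shaker.

apply_moves(
  increments=[
    [[1, 0, 0, -0.08, 0, 0, 0], [1, 0, 0, -0.25, 0, 0, 0], [1, 0, 0, -0.5, 0, 0, 0], [1, 0, 0, -0.65, 0, 0, 0], [1, 0, 0, -0.65, 0, 0, 0]],
  ],
)

```text
t: 20.0
tcp_pos: [534.0, -131.0, 251.9]
orientation: [[1.0, 0.001, 0.005], [0.001, -1.0, -0.001], [0.005, 0.001, -1.0]]
ft_force: [0.0, 0.5, -1.3]
grip_width: 0.538
```

apply_moves(
  increments=[
    [[1, 0, -0.2, 0, 0, 0, 0], [1, -0.05, -0.45, 0, 0, 0, 0], [1, -0.1, -0.75, 0, 0, 0, 0], [1, -0.15, -1, 0, 0, 0, 0]],
  ],
)

```text
t: 20.5
tcp_pos: [500.8, 71.3, 247.6]
orientation: [[1.0, 0.002, -0.003], [0.002, -1.0, -0.0], [-0.003, 0.0, -1.0]]
ft_force: [0.4, -0.4, -1.5]
grip_width: 0.541
```

apply_moves(
  increments=[
    [[1, 0, -0.28, 0, 0, 0, 0], [1, -0.05, -0.55, 0, 0, 0, 0], [1, -0.1, -0.8, 0, 0, 0, 0], [1, -0.15, -1, 0, 0, 0, 0]],
  ],
)

```text
t: 21.0
tcp_pos: [470.7, 270.9, 247.4]
orientation: [[1.0, 0.002, -0.003], [0.002, -1.0, -0.001], [-0.003, 0.001, -1.0]]
ft_force: [0.0, -0.1, -1.7]
grip_width: 0.539
```

apply_moves(
  increments=[
    [[1, -0.03, -0.2, 0, 0, 0, 0], [1, -0.075, -0.35, 0, 0, 0, 0], [1, -0.075, -0.395, 0, 0, 0, 0], [1, -0.075, -0.395, 0, 0, 0, 0], [1, -0.075, -0.395, 0, 0, 0, 0]],
  ],
)

```text
t: 21.62
tcp_pos: [458.0, 346.4, 248.5]
orientation: [[1.0, -0.002, -0.0], [-0.002, -1.0, -0.001], [-0.0, 0.001, -1.0]]
ft_force: [-0.5, 0.7, -1.7]
grip_width: 0.537
```

```bash
python3 - <<'E'
from h import *
f=grab("wrist");s=manip.state();print(s["tcp_pos"],s["t"],s["grip_width"])
crop(f["image"],150,70,200,200,3,"pics/w5.png");np.save("w5.npy",f,allow_pickle=True)
E
```

```text
[458.01177844 346.52678955 248.70254776] 21.675 0.5411843832793403
```

View pics/w5.png

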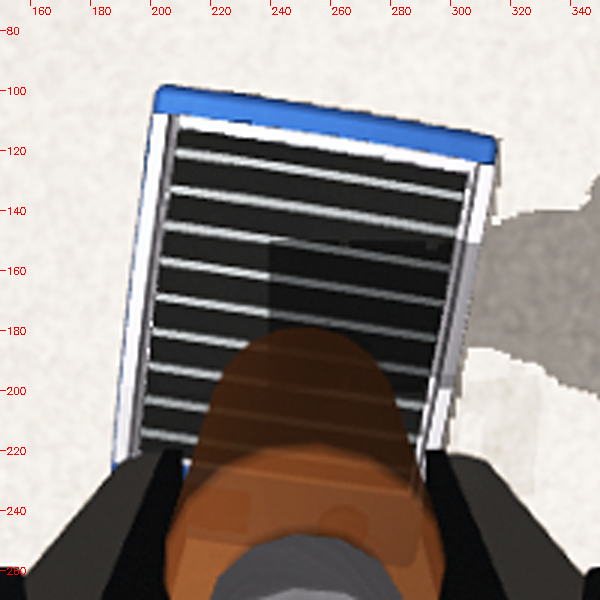

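The rubber corners are at about (209,112), (308,125), (288,233) and (197,220).

```bash
python3 - <<'E'
from h import *
for fn,pts in(("w5.npy",((209.3,111.5),(308.3,124.5),(288.3,233.3),(196.7,220.5))),("w3.npy",((209.3,112),(318.5,128),(293.2,247.5),(195,234.5)))):
    f=np.load(fn,allow_pickle=True).item()
    c=np.array([onz(f,*p,70)[:2] for p in pts]);print(c.round(),c.mean(0).round(1),[np.linalg.norm(c[i]-c[i-1]).round() for i in range(4)])
T=grab("top");c=np.array([onz(T,x/5+95,y/5+160,70)[:2] for x,y in((127,83),(333,113),(287,355),(77,315))]);print(c.round(),c.mean(0),[np.linalg.norm(c[i]-c[i-1]).round() for i in range(4)])
E
```

```text
[[535. 394.]
 [520. 278.]
 [383. 298.]
 [400. 415.]] [459.2 346.5] [np.float64(136.0), np.float64(117.0), np.float64(138.0), np.float64(118.0)]
[[535. 394.]
 [519. 279.]
 [382. 301.]
 [398. 415.]] [458.6 347.3] [np.float64(138.0), np.float64(116.0), np.float64(138.0), np.float64(114.0)]
[[532. 395.]
 [519. 277.]
 [380. 296.]
 [399. 416.]] [457.69038752 346.28910069] [np.float64(134.0), np.float64(119.0), np.float64(140.0), np.float64(121.0)]
```

Three views agree on a platform centre of about (459,347). Lowering the bottle.

apply_moves(
  increments=[
    [[1, 0, 0, 0.15, 0, 0, 0], [1, 0, 0, 0.35, 0, 0, 0], [1, 0, 0, 0.5, 0, 0, 0], [1, 0, 0, 0.57, 0, 0, 0], [1, 0, 0, 0.575, 0, 0, 0]],
  ],
)

```text
t: 22.35
tcp_pos: [457.3, 347.7, 133.6]
orientation: [[1.0, 0.0, -0.001], [0.0, -1.0, -0.001], [-0.001, 0.001, -1.0]]
ft_force: [0.5, -0.1, -1.5]
grip_width: 0.542
```

apply_moves(
  increments=[
    [[1, 0, 0, 0.005, 0, 0, 0], [1, 0, 0, 0.01, 0, 0, 0], [1, 0, 0, 0.015, 0, 0, 0], [1, 0, 0, 0.015, 0, 0, 0]],
  ],
)

```text
t: 22.85
tcp_pos: [457.3, 348.3, 131.2]
orientation: [[1.0, 0.001, 0.0], [0.001, -1.0, 0.0], [0.0, -0.0, -1.0]]
ft_force: [-0.4, 0.2, -1.3]
grip_width: 0.543
```

apply_moves(
  increments=[
    [[1, 0, 0, 0.004, 0, 0, 0], [1, 0, 0, 0.008, 0, 0, 0], [1, 0, 0, 0.01, 0, 0, 0], [1, 0, 0, 0.01, 0, 0, 0]],
  ],
)

```text
t: 23.35
tcp_pos: [457.3, 348.4, 129.4]
orientation: [[1.0, 0.001, 0.0], [0.001, -1.0, 0.0], [0.0, -0.0, -1.0]]
ft_force: [-0.2, -0.4, 3.3]
grip_width: 0.542
```

Contact. Releasing, then back to the flask on the cork.

apply_moves(
  increments=[
    [[0.2, 0, 0, 0, 0, 0, 0], [-1, 0, 0, 0, 0, 0, 0], [-1, 0, 0, 0, 0, 0, 0], [-1, 0, 0, 0, 0, 0, 0]],
  ],
)

```text
t: 23.85
tcp_pos: [457.2, 348.2, 128.7]
orientation: [[1.0, 0.001, -0.0], [0.001, -1.0, -0.0], [-0.0, 0.0, -1.0]]
ft_force: [-0.6, 0.2, 0.2]
grip_width: 0.844
```

apply_moves(
  increments=[
    [[-1, 0, 0, -0.05, 0, 0, 0], [-1, 0, 0, -0.3, 0, 0, 0], [-1, 0, 0, -0.6, 0, 0, 0], [-1, 0, 0, -0.78, 0, 0, 0], [-1, 0, 0, -0.78, 0, 0, 0]],
  ],
)

```text
t: 24.48
tcp_pos: [458.5, 349.6, 289.0]
orientation: [[1.0, 0.001, 0.006], [0.001, -1.0, 0.004], [0.006, -0.004, -1.0]]
ft_force: [0.1, -0.4, -1.4]
grip_width: 1.0
```

apply_moves(
  increments=[
    [[-1, 0, 0.3, 0, 0, 0, 0], [-1, 0.1, 0.6, 0, 0, 0, 0], [-1, 0.22, 0.9, 0, 0, 0, 0], [-1, 0.22, 1, 0, 0, 0, 0], [-1, 0.22, 1, 0, 0, 0, 0]],
  ],
)

```text
t: 25.1
tcp_pos: [501.2, 146.3, 284.0]
orientation: [[1.0, -0.003, -0.002], [-0.003, -1.0, -0.001], [-0.002, 0.001, -1.0]]
ft_force: [-0.3, -0.4, 0.3]
grip_width: 1.005
```

apply_moves(
  increments=[
    [[-1, 0.005, 0.08, 0.2, 0, 0, 0], [-1, 0.005, 0.085, 0.35, 0, 0, 0], [-1, 0.005, 0.085, 0.35, 0, 0, 0], [-1, 0.005, 0.085, 0.35, 0, 0, 0], [-1, 0.005, 0.085, 0.35, 0, 0, 0]],
  ],
)

```text
t: 25.72
tcp_pos: [503.1, 132.4, 216.3]
orientation: [[1.0, 0.002, 0.002], [0.002, -1.0, 0.001], [0.002, -0.001, -1.0]]
ft_force: [-0.7, 0.3, 0.4]
grip_width: 0.997
```

```bash
python3 - <<'E'
from h import *
f=grab("wrist");s=manip.state();print(s["tcp_pos"],s["t"],s["grip_width"])
cv2.imwrite("pics/w6.png",f["image"][:,:,::-1])
print([proj(f,(502.5+19*c,131+19*q,127)).round().tolist() for c,q in((1,0),(-1,0),(0,1),(0,-1))])
print("bottle cap",proj(f,(458,348,194)))
E
```

```text
[503.02472081 132.09204593 216.20121048] 25.775 0.9994903385831552
[[253.0, 176.0], [252.0, 216.0], [232.0, 196.0], [273.0, 196.0]]
bottle cap [ 21.33748088 259.79160363]
```

View pics/w6.png

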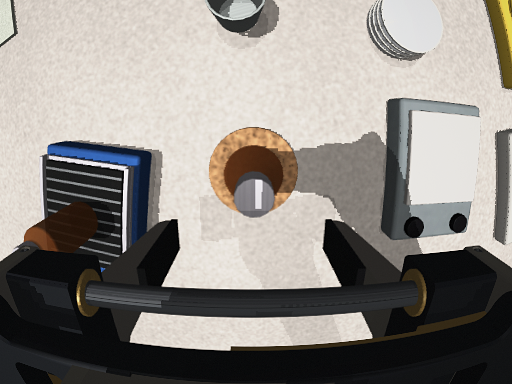

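The flask cap is at (254,196), within 2 px of the prediction, and the bottle stands on the shaker. Gripping the flask.

apply_moves(
  increments=[
    [[-1, 0, 0.007, 0.15, 0, 0, 0], [-1, 0, 0.007, 0.4, 0, 0, 0], [-1, 0, 0.007, 0.55, 0, 0, 0], [-1, 0, 0.007, 0.625, 0, 0, 0], [-1, 0, 0.007, 0.625, 0, 0, 0]],
  ],
)

```text
t: 26.4
tcp_pos: [502.4, 130.0, 89.9]
orientation: [[1.0, 0.001, -0.001], [0.001, -1.0, -0.0], [-0.001, 0.0, -1.0]]
ft_force: [0.2, 0.2, 0.4]
grip_width: 0.998
```

apply_moves(
  increments=[
    [[1, 0, 0, 0, 0, 0, 0], [1, 0, 0, 0, 0, 0, 0], [1, 0, 0, 0, 0, 0, 0], [1, 0, 0, 0, 0, 0, 0], [1, 0, 0, 0, 0, 0, 0]],
  ],
)

```text
t: 27.02
tcp_pos: [502.4, 129.9, 90.1]
orientation: [[1.0, 0.001, 0.0], [0.001, -1.0, -0.0], [0.0, 0.0, -1.0]]
ft_force: [-0.3, -0.0, -0.5]
grip_width: 0.474
```

apply_moves(
  increments=[
    [[1, 0, 0, 0, 0, 0, 0], [1, 0, 0, 0, 0, 0, 0], [1, 0, 0, 0, 0, 0, 0], [1, 0, 0, 0, 0, 0, 0]],
  ],
)

```text
t: 27.52
tcp_pos: [502.4, 129.9, 90.0]
orientation: [[1.0, 0.001, -0.0], [0.001, -1.0, -0.0], [-0.0, 0.0, -1.0]]
ft_force: [0.4, -0.9, 0.9]
grip_width: 0.407
```

apply_moves(
  increments=[
    [[1, 0, 0, -0.08, 0, 0, 0], [1, 0, 0, -0.3, 0, 0, 0], [1, 0, 0, -0.55, 0, 0, 0], [1, 0, 0, -0.7, 0, 0, 0], [1, 0, 0, -0.7, 0, 0, 0]],
  ],
)

```text
t: 28.15
tcp_pos: [503.9, 130.5, 233.1]
orientation: [[1.0, 0.001, 0.006], [0.001, -1.0, 0.001], [0.006, -0.001, -1.0]]
ft_force: [-1.2, 0.0, -2.4]
grip_width: 0.41
```

apply_moves(
  increments=[
    [[1, 0, 0.2, 0, 0, 0, 0], [1, 0.05, 0.45, 0, 0, 0, 0], [1, 0.1, 0.75, 0, 0, 0, 0], [1, 0.158, 1, 0, 0, 0, 0]],
  ],
)

```text
t: 28.65
tcp_pos: [533.2, -72.4, 228.7]
orientation: [[1.0, -0.0, -0.002], [-0.0, -1.0, -0.0], [-0.002, 0.0, -1.0]]
ft_force: [-0.3, 0.0, -1.1]
grip_width: 0.413
```

apply_moves(
  increments=[
    [[1, 0, 0.17, 0, 0, 0, 0], [1, 0, 0.27, 0, 0, 0, 0], [1, 0, 0.27, 0, 0, 0, 0], [1, 0, 0.27, 0, 0, 0, 0], [1, 0, 0.27, 0, 0, 0, 0]],
  ],
)

```text
t: 29.28
tcp_pos: [534.1, -122.5, 229.7]
orientation: [[1.0, 0.003, -0.0], [0.003, -1.0, 0.001], [-0.0, -0.001, -1.0]]
ft_force: [-0.5, 0.2, -0.9]
grip_width: 0.41
```

```bash
python3 - <<'E'
from h import *
f=grab("wrist");s=manip.state();print(s["tcp_pos"],s["t"],s["grip_width"])
crop(f["image"],150,70,200,200,3,"pics/w7.png")
print([proj(f,(534+60*c,-124+60*q,60)).round(1).tolist() for c,q in((1,1),(-1,1),(-1,-1),(1,-1))])
E
```

```text
[ 534.19082842 -122.73025622  229.82723478] 29.325 0.4098358051054371
[[200.0, 125.9], [203.4, 224.6], [300.4, 224.8], [304.7, 126.4]]
```

View pics/w7.png

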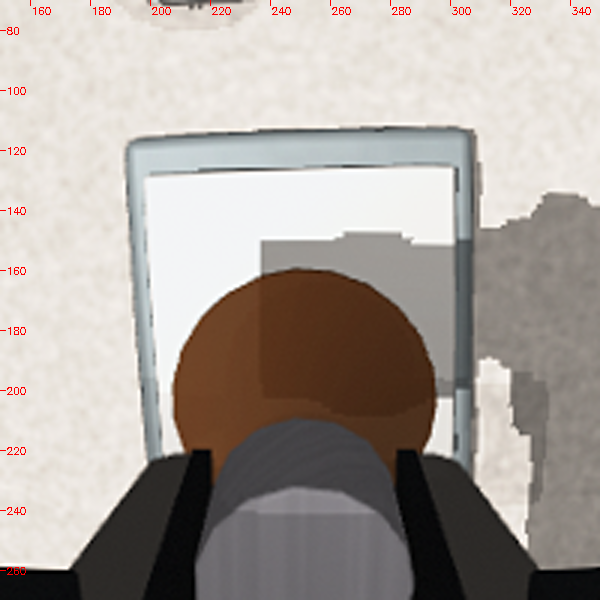

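The plate's far corners are at (198,128) and (302,125), about 2.5 px left of the prediction. So I shift +2 mm in y and lower.

apply_moves(
  increments=[
    [[1, 0, -0.007, 0.12, 0, 0, 0], [1, 0, -0.007, 0.28, 0, 0, 0], [1, 0, -0.007, 0.4, 0, 0, 0], [1, 0, -0.007, 0.435, 0, 0, 0], [1, 0, -0.007, 0.44, 0, 0, 0]],
  ],
)

```text
t: 29.95
tcp_pos: [534.4, -122.3, 142.2]
orientation: [[1.0, 0.001, 0.0], [0.001, -1.0, 0.0], [0.0, -0.0, -1.0]]
ft_force: [-0.7, 0.0, -0.6]
grip_width: 0.409
```

apply_moves(
  increments=[
    [[1, 0, 0, 0.005, 0, 0, 0], [1, 0, 0, 0.01, 0, 0, 0], [1, 0, 0, 0.015, 0, 0, 0], [1, 0, 0, 0.015, 0, 0, 0]],
  ],
)

```text
t: 30.45
tcp_pos: [534.2, -122.7, 139.1]
orientation: [[1.0, 0.001, 0.0], [0.001, -1.0, -0.0], [0.0, 0.0, -1.0]]
ft_force: [-0.1, -0.3, -2.2]
grip_width: 0.41
```

apply_moves(
  increments=[
    [[1, 0, 0, 0.004, 0, 0, 0], [1, 0, 0, 0.007, 0, 0, 0], [1, 0, 0, 0.009, 0, 0, 0], [1, 0, 0, 0.009, 0, 0, 0]],
  ],
)

```text
t: 30.95
tcp_pos: [534.3, -122.7, 138.0]
orientation: [[1.0, 0.001, 0.0], [0.001, -1.0, -0.0], [0.0, 0.0, -1.0]]
ft_force: [-1.4, 0.2, 6.3]
grip_width: 0.406
```

Contact. I release, lift clear and take the final look.

apply_moves(
  increments=[
    [[0, 0, 0, 0, 0, 0, 0], [-1, 0, 0, 0, 0, 0, 0], [-1, 0, 0, 0, 0, 0, 0], [-1, 0, 0, 0, 0, 0, 0], [-1, 0, 0, 0, 0, 0, 0]],
  ],
)

```text
t: 31.58
tcp_pos: [534.1, -122.6, 137.1]
orientation: [[1.0, 0.001, -0.0], [0.001, -1.0, 0.0], [-0.0, -0.0, -1.0]]
ft_force: [-0.2, 0.7, 0.3]
grip_width: 0.914
```

apply_moves(
  increments=[
    [[-1, 0, 0, -0.05, 0, 0, 0], [-1, 0, 0, -0.3, 0, 0, 0], [-1, 0, 0, -0.6, 0, 0, 0], [-1, 0, 0, -0.85, 0, 0, 0], [-1, 0, 0, -0.85, 0, 0, 0]],
  ],
)

```text
t: 32.2
tcp_pos: [536.5, -122.9, 312.5]
orientation: [[1.0, 0.001, 0.009], [0.001, -1.0, -0.002], [0.009, 0.002, -1.0]]
ft_force: [-0.2, 0.0, -0.3]
grip_width: 1.0
```

apply_moves(
  increments=[
    [[-1, -0.4, -0.2, 0, 0, 0, 0], [-1, -0.6, -0.3, 0, 0, 0, 0], [-1, -0.6, -0.3, 0, 0, 0, 0], [-1, -0.6, -0.3, 0, 0, 0, 0], [-1, -0.6, -0.3, 0, 0, 0, 0]],
  ],
)

```text
t: 32.83
tcp_pos: [415.2, -63.4, 307.1]
orientation: [[1.0, -0.0, 0.0], [-0.0, -1.0, 0.0], [0.0, -0.0, -1.0]]
ft_force: [0.3, -0.9, -0.4]
grip_width: 1.002
```

```bash
python3 - <<'E'
from h import *
f=grab("wrist");s=manip.state();print(s["tcp_pos"],s["t"],s["grip_width"],s["ft_force"])
S=grab("scene"); T=grab("top")
a=cv2.resize(T["image"][150:250,100:420,::-1],None,fx=2.5,fy=2.5,interpolation=cv2.INTER_CUBIC)
b=cv2.resize(S["image"][90:320,160:390,::-1],(350,350),interpolation=cv2.INTER_CUBIC)
c=cv2.resize(f["image"][:,:,::-1],(450,338)); c=np.vstack([c,np.zeros((12,450,3),np.uint8)])
cv2.imwrite("pics/end.png",np.vstack([a,np.hstack([b,c])]))
for n,P in dict(flask=(534,-122.5,175),bottle=(458.5,347.5,194),jar=(522.5,-361.5,102)).items():
    q=proj(T,P);print(n,"wrist",proj(f,P).round(),"top crop",((q-(100,150))*2.5).round())
E
```

```text
[415.0888945  -63.3274733  306.93603657] 32.875 0.9970113426674139 [ 0.17058583 -0.10063421 -0.07353219]
flask wrist [309.  71.] top crop [514.  69.]
bottle wrist [-37. 161.] top crop [ 56. 126.]
jar wrist [453. 103.] top crop [719.  92.]
```

View pics/end.png

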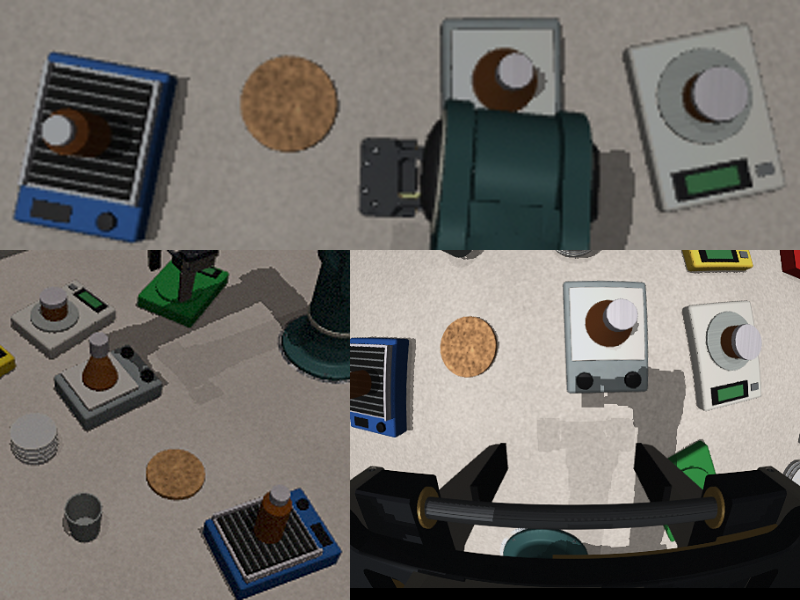

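All three vessels stand upright on their new plates. In the top crop the caps are at flask (516,68), jar (720,93) and bottle (57,131). These lie within 1 mm of plan for the flask and jar and about 4 mm for the bottle, against a 15 mm tolerance. The dishes and beaker have not moved, and the arm is clear.

```bash
python3 -c "
from station import manip; print(manip.close_job())"
```

```text
the job is handed in; nothing more can be done
None
```

I handed the job in at about 33 s with all three samples on their new plates; `close_job` reports no verdict. I parked the flask on the cork mat, then moved the jar to the balance and the bottle to the shaker. Last, I moved the flask from the mat to the stirrer. Each final set-down was made slowly to a contact force of about 3–6 N; on the mat, contact was light, with no force spike.

- **Positions:** In the final pictures all three stood upright and released. The flask and jar caps were within about 2 mm of plan. The bottle looked about 4 mm off in x, and the limit is 15 mm.
- **Other checks:** By eye, the dishes and beaker had not moved. The arm was clear of everything, with the measured force near zero.
- **Disagreements:**
  - The first heights from two views came out 2–14 mm below the values in the text.
  - The top and scene cameras differed by up to about 11 mm in y.
  - I placed by the wrist camera instead, which agreed with the known sizes to within about 2 mm. The exception was the shaker platform, which measured up to 3 mm oversize.

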